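# Check the preheat of a sole-glue pot with a pistol thermometer

### The job

The glue pot has been preheating empty, and its floor temperature must be checked before adhesive goes in: lift the lid off by its knob and set it down, knob up, on the square of cork sheet. Then pick up the yellow pistol thermometer (its trigger is locked on), point its lens steeply down into the pot at the middle of the pot's floor from about 15 cm away, and keep it still there for two seconds without touching the pot. Lay the thermometer back down flat on its side on the bench, leave the pot open, and do not drop anything or disturb the footbeds, screwdriver and brush.

Things in the scene. Friction and masses are not known exactly. Their poses are not given: they have to be found in the camera images.
- pot: Electric glue pot, fixed on the bench: grey round shell 200 mm across with a steel rim, black non-stick well, black control pod with a dial on its -x side (reaching 135 mm from the centre), black carrying lips at +-y (reaching 111 mm), short lead at +x. Origin on its upright axis at bench level, z up. Rim top 118 mm above the bench.
- pot_floor (a point): Centre of the flat floor of the pot's well, 70 mm above the bench: the target. The well is 158 mm wide inside and 48 mm deep under the rim, so the middle of the floor is properly seen past the rim only along lines within about 45 degrees of plumb.
- pot_mouth (a point): Centre of the pot's mouth, on the rim's level (118 mm above the bench), straight above pot_floor.
- lid: Loose round aluminium lid, 176 mm across, about 0.3 kg, at the start on the pot. Origin: centre of its underside, z up through the knob. The underside is a disc 146 mm across, 5 mm deep, sitting loosely in the well; the edge above it rests on the rim. Top face 15 mm above the origin in the middle, under the knob. Stands level on the flat.
- lid_knob (a point): Middle of the lid's round black knob, 36 mm above the lid's origin: 33 mm diameter from 29 to 43 mm, top at 49 mm, underside at 23.5 mm above the lid's origin.
- cork_sheet: Square of cork sheet for the hot lid, 210 x 210 x 5 mm, fixed on the bench. Origin at the centre of its underside, x and y along its sides. Lid on it: the lid's origin within 45 mm of the centre along each side.
- thermometer: Pistol-shaped infrared thermometer, yellow and black, 0.22 kg, 40 mm thick, lying on its side on the bench. x: the way its lens looks; y: towards the pistol's top (handle to -y); z: up out of its side. Origin: on its lower side, under the barrel's axis. Handle slants back from x = -30 mm on the barrel to its butt at x = -52, y = -125 mm; red trigger at x = -8, y = -21 to -47 mm.
- barrel (a point): Gripping point on the barrel's axis, 22 mm ahead of the thermometer's origin, 20 mm above its lower side; axes as thermometer. The barrel is a yellow box from x = -50 to 60 mm of the origin, 44 mm across y, free on both sides here. The centre of mass is about 30 mm behind and 25 mm to -y of this point.
- lens (a point): Front centre of the thermometer's lens on the barrel's axis, 85 mm ahead of the origin, at the end of a black round nose 40 mm across and 25 mm long; the line of sight runs from here along +x; axes as thermometer.
- footbed_a: Cork footbed 250 x 90 x 18 mm, lower of two on the white board beyond the pot; origin at its underside, x to the toe. Leave alone.
- footbed_b: Cork footbed 250 x 90 x 18 mm, lying on footbed_a. Leave alone.
- screwdriver: Screwdriver with a red handle lying on the far side of the bench, along its own x. Leave alone.
- brush: Glue brush with a wooden handle lying on the far side of the bench, along its own x. Leave alone.
Not all that is in view belongs to the job. Of the things that look like the lid, the largest one is meant.

How it is judged:
On the way, in this order (a step that is already met when the one before it is completed fails the run):
1. the lid lies level, knob up, on the cork sheet (its centre within 45 mm of the sheet's centre along each side), and is let go (x of lid in the frame of cork_sheet between -0.045 and 0.045 m and y of lid in the frame of cork_sheet between -0.045 and 0.045 m and height (world z) of lid below 0.012 m and angle between lid's own z axis and vertical below 0.08 rad and linear speed of lid below 0.03 m/s and contact force between each of the fingers, the arm and lid below 0.02 N), for 0.2 s.
2. thermometer held still for 1.5 s, its line of sight within 20 mm of the middle of the pot floor, at most 48 degrees off plumb, lens 90 to 250 mm from it (under 20 mm/s, 0.15 rad/s) (y of pot_floor in the frame of lens between -0.02 and 0.02 m and z of pot_floor in the frame of lens between -0.02 and 0.02 m and x of pot_floor in the frame of lens between 0.09 and 0.25 m and angle between the x axis of thermometer and the z axis of pot, either way round below 0.84 rad and linear speed of thermometer below 0.02 m/s and angular speed of thermometer below 0.15 rad/s and x of lid in the frame of cork_sheet between -0.045 and 0.045 m and y of lid in the frame of cork_sheet between -0.045 and 0.045 m and height (world z) of lid below 0.012 m and angle between lid's own z axis and vertical below 0.08 rad and linear speed of lid below 0.03 m/s), for 1.5 s.
At the end, for the whole second after the job is handed in: The lid lies level and at rest, knob up, on the cork sheet (its centre within 45 mm of the sheet's centre along each side), the pot is open, and the thermometer lies flat on either side on the bench, at rest and released (all of step 1 and height (world z) of barrel between 0.012 and 0.03 m and angle between the z axis of thermometer and the z axis of pot, either way round below 0.12 rad and linear speed of thermometer below 0.03 m/s and contact force between each of the fingers, the arm and thermometer below 0.02 N); the robot touches nothing.
It fails at once if the thermometer touched the pot (over 1 N) (contact force between thermometer and pot above 1 N).
It fails at once if the lid was let go in the air or left askew: off its seat and not held, more than 30 mm above the cork sheet (distance of lid from where it was at the start of the episode above 0.03 m and height (world z) of lid above 0.035 m and contact force between each of the fingers, the arm and lid below 0.02 N).
It fails at once if the thermometer was dropped: not held, more than 30 mm above the bench (height (world z) of barrel above 0.05 m and contact force between each of the fingers, the arm and thermometer below 0.02 N).
It fails at once if a footbed, the screwdriver or the brush was moved by more than 20 mm (distance of any of footbed_a, footbed_b, screwdriver, brush from where it was at the start of the episode above 0.02 m).
It also fails if it takes over 72 s, if anything falls off the work surface, if the arm or the gripper's body presses on something with over 40 N, if the wrist force passes 120 N, or if a joint passes its speed limit or range.

### The arm

A 6-joint arm with a two-finger parallel gripper is mounted at the origin on the work surface. World frame = base frame: x ahead of the robot, y to its left, z up, the work surface at z = 0. Lengths are in m, angles in rad, forces in N, time in s.
With the tool pointing down it reaches from about 0.275 to 0.725 m from the base axis. Payload 15.9 kg.
Tool frame: the origin (TCP) lies at the very end of the fingers, on their centre line; the grasp point (between the pads) lies 19 mm behind it; z points along the fingers, x is the direction in which the jaws open and shut, and the axes are right-handed (so a half turn about z gives the same grasp; the last joint's range is limited). The gripper opens to 85 mm and grips with 20 to 120 N. Pads are 22 mm wide; open, the fingers measure 114 mm over their backs; the gripper's body (76 mm by 85 mm) begins 54 mm behind the grasp point. The pads swing forward as they close: fully open they stand 13 mm farther back than shut.
Start: joints at [-1.208, 0.213, -0.034, 1.323, 0, 1.571], TCP at [0.177, -0.467, 0.231] pointing down, gripper open.
Joint ranges: [-2.98, 2.98], [-0.74, 1.72], [-1.14, 1.35], [-2.1, 2.04], [-1.57, 1.44], [-3.14, 3.14]. Speed limits (rad/s): [1.89, 1.89, 2.39, 2.57, 3.14, 3.14].

### API

Orientations are given as a unit quaternion [x, y, z, w].
In Python, from workcell import robot, eyes, order, find_in, trace, mark_of gives the robot as it stands.
- The arm moves only by the tool servo_tool, never from a script. Its argument "motion" is a list of rows, each an object with "slide": the shift along the tool's x, y, z in mm, a list of three; "twist": the turn about the tool's z in degrees; "fingers": the opening in per cent of the stroke, from 0 (shut) to 100 (fully open). In form: [{"slide": [dx, dy, dz], "twist": twist, "fingers": fingers}, ...]. A call has 1 to 12 rows; each row shifts and turns the commanded pose from where the row before left it, along the tool's axes as they then stand; what a row does not reach is not made up. A row lasts 1/8 s, in which the tool goes at most 62.5 mm and 10.7 degrees, less where a joint would pass 70% of its speed; a pose out of reach is approached as far as the arm can. A call is refused whole if a number of a shift passes 62.5 or a number of a turn 10.7, either way. A call with a gripper value outside its range is refused whole. The fingers move at their own pace and stop on an object; the grip force is fixed at half the most. Time passes only in rows, so rows that do not move let the fingers close. It gives the time, the measured TCP pose, the force and the opening at its end, in the units of the state.
- robot.read_state(): the state, without advancing time (a new reading comes with each control period).
- eyes.get_image(name): name is "scene" or "side" or "wrist"; returns a dict with "frame" (420x560x3 uint8, blue, green, red), "vertical_fov" (degrees; the focal length in pixels is half the picture's height over the tangent of half this angle, whatever the lens; pixels are square), "cx", "cy" (the principal point, pixels), "rvec" (rotation vector, rad) and "tvec" (3), from world to camera coordinates, as OpenCV has them. Camera axes: x right, y down, z forward; pixel columns grow to the right and rows downward; lengths in m; the calibration is good to about 2 mm. A picture is of the moment at which its call begins. There is no depth.
- order.sign_off(): hands the job in, once; it reports no verdict.
Trained networks look in the newest picture that a camera, given by its name, has taken for a name from the list of things; names that differ only in an ending like _2 or _b are one class to them, and where a whole thing is asked for, a point or a joint stands for the part that bears it (a point fixed in the world has none). Each returns a list of dicts, best first, with "confidence" (0 to 1); they miss things now and then, are a little off and sometimes report something else, mostly with a low value. They report only what shows in the picture. A call takes as long as a camera call. They do not tell look-alikes from the thing itself.
- find_in(camera, thing): "at" ([x, y, z] in m, in world coordinates, good to about 4 mm: the middle of the surface that is visible of it).
- trace(camera, thing): "region" (420x560 bool, what is visible of it).
- mark_of(camera, thing): "at" ([x, y, z] in m, in world coordinates, good to about 4 mm: a listed point, or the origin of a listed thing).
The state is a dict: "time": time; "joint_positions": joint angles; "joint_velocities": joint speeds; "effort": joint torques, N m; "ee_pos": TCP position; "tcp_rot": TCP orientation; "ft_force": force on the tool from outside, world axes, zero at the start; "wrist_torque": the same for the moment, N m; "finger_gap": finger opening in m.
Only numpy, scipy, OpenCV 4.12 (cv2) and the standard library are available. Lean on these libraries where they do the work, as an engineer would, in place of code of your own. Each camera call takes 0.05 s, during which the arm holds its last target. There are 200 camera calls.

## Working session

There is one attempt and no reset: what is moved stays moved. The work goes in short steps, Python scripts to look and compute and a tool call to move; the robot and the scene stay as the last step left them, time stands still between calls to the robot, and variables do not carry over. Pictures are saved under pics/ and viewed, about 8 in all and at most 12, crops included, and the job is handed in when it is done.

Besides the shell and the picture viewer there is one more tool, called after ">>>" in YAML: its name, and indented under it one key for each argument. servo_tool: Moves the arm, as the interface text tells. Its arguments: {"type":"object","properties":{"motion":{"type":"array","items":{"type":"object","properties":{"slide":{"type":"array","items":{"type":"number"}},"twist":{"type":"number"},"fingers":{"type":"number"}}}}},"required":["motion"]}

```bash
mkdir -p pics; ls
cat > h.py <<'E'
import numpy as np, cv2
from scipy.spatial.transform import Rotation as R
from workcell import robot, eyes, order, find_in, trace, mark_of
def snap(c,n):
    d=eyes.get_image(c); cv2.imwrite('pics/%s.png'%n,d['frame']); return d
def proj(d,P):
    f=210/np.tan(np.radians(d['vertical_fov']/2))
    K=np.array([[f,0,d['cx']],[0,f,d['cy']],[0,0,1]])
    return cv2.projectPoints(np.array(P,float).reshape(-1,3),np.array(d['rvec'],float),np.array(d['tvec'],float),K,None)[0].reshape(-1,2)
def ray(d,u,v,z):
    f=210/np.tan(np.radians(d['vertical_fov']/2)); M=cv2.Rodrigues(np.array(d['rvec'],float))[0]
    c=-M.T@np.array(d['tvec'],float).ravel(); r=M.T@np.array([(u-d['cx'])/f,(v-d['cy'])/f,1])
    return c+r*(z-c[2])/r[2]
E
python3 - <<'E'
from h import *
s=robot.read_state(); print({k:np.round(v,3) for k,v in s.items()}); print(R.from_quat(s['tcp_rot']).as_matrix().round(3))
a=snap('scene','a'); b=snap('side','b')
cv2.imwrite('pics/ab.png',cv2.resize(np.vstack([a['frame'],b['frame']]),(448*1,672))[:600]) if 0 else None
for c in ['scene','side']:
  for t in ['pot_floor','pot_mouth','pot','lid','lid_knob','cork_sheet','thermometer','barrel','lens']:
    try: print(c,t,[(np.round(x['at'],3).tolist(),round(x['confidence'],2)) for x in mark_of(c,t)[:3]])
    except Exception as e: print(c,t,e)
E
```

```text
pics
{'time': np.float64(0.0), 'joint_positions': array([-1.208,  0.213, -0.035,  1.323,  0.   ,  1.571]), 'joint_velocities': array([ 0.002, -0.001, -0.001,  0.001,  0.001, -0.001]), 'effort': array([ 5.0000e-03, -6.8616e+01,  4.8712e+01,  1.8000e-02,  0.0000e+00,
       -0.0000e+00]), 'ee_pos': array([ 0.177, -0.467,  0.231]), 'tcp_rot': array([ 0.823, -0.568, -0.   , -0.   ]), 'ft_force': array([ 0.473, -0.966, -0.292]), 'wrist_torque': array([-0.09 ,  0.007, -0.028]), 'finger_gap': np.float64(0.086)}
[[ 0.355 -0.935 -0.   ]
 [-0.935 -0.355  0.001]
 [-0.001 -0.    -1.   ]]
scene pot_floor [([0.519, -0.348, -0.003], 0.72)]
scene pot_mouth []
scene pot [([0.711, -0.363, 0.001], 0.65), ([0.725, 0.348, 0.0], 0.47)]
scene lid [([0.282, -0.218, -0.001], 0.96), ([0.617, 0.206, 0.001], 0.65), ([0.476, 0.002, 0.112], 0.63)]
scene lid_knob [([0.279, -0.216, 0.029], 0.73), ([0.478, 0.002, 0.149], 0.62), ([0.618, 0.204, 0.031], 0.58)]
scene cork_sheet [([0.52, -0.347, -0.0], 0.89)]
scene thermometer [([0.458, 0.353, 0.002], 0.57)]
scene barrel [([0.449, 0.333, 0.024], 0.66)]
scene lens [([0.801, 0.0, 0.009], 0.61), ([0.425, 0.273, 0.02], 0.58)]
side pot_floor [([0.805, -0.005, 0.014], 0.43)]
side pot_mouth [([0.423, 0.276, 0.022], 0.33)]
side pot [([0.476, 0.0, 0.148], 0.18)]
side lid [([0.483, 0.004, 0.114], 0.61), ([0.46, 0.355, 0.002], 0.61), ([0.619, 0.206, 0.006], 0.6)]
side lid_knob [([0.476, 0.004, 0.148], 0.93)]
side cork_sheet [([0.519, -0.35, -0.002], 0.59)]
side thermometer [([0.461, 0.353, -0.002], 0.55), ([0.477, 0.003, 0.147], 0.24)]
side barrel [([0.447, 0.337, 0.022], 0.7), ([0.728, 0.35, 0.002], 0.39)]
side lens [([0.427, 0.276, 0.021], 0.56)]
```

View pics/a.png

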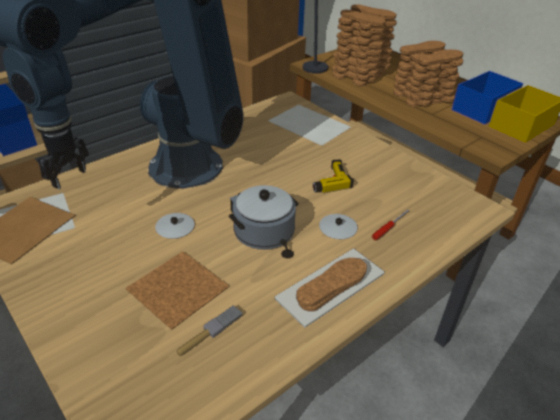

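View pics/b.png

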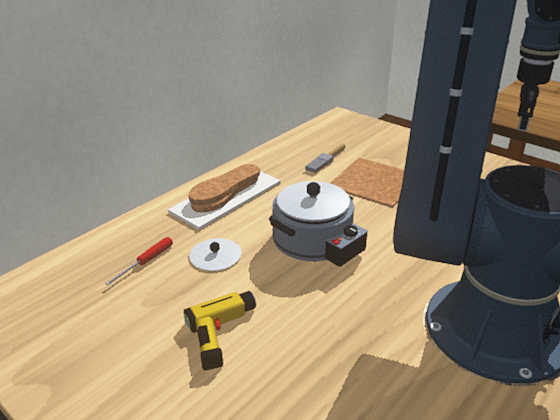

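The scene picture shows the pot with the large lid at (265,215), cork at (178,288) and the pistol at (333,180). Two smaller decoy lids are at (174,224) and (338,225). The networks agree with this to within a few mm. Next I go above the knob.

```bash
cat >> h.py <<'E'
def plan(target,n,turn=0.,fingers=100,start=None,rot=None):
    """rows from the present pose to TCP target with a total twist (deg) over n rows"""
    s=robot.read_state(); p=np.array(start if start is not None else s['ee_pos'],float); r=rot or R.from_quat(s['tcp_rot'])
    tgt=np.array(target,float); p0=p.copy()
    for i in range(n):
        w=p0+(tgt-p0)*(i+1)/n
        d=np.round(r.inv().apply(w-p)*1000); t=round(turn/n,1)
        p=p+r.apply(d/1000); r=r*R.from_rotvec([0,0,np.radians(t)])
        print('{"slide":%s,"twist":%s,"fingers":%g},'%(d.astype(int).tolist(),t,fingers))
    return p,r
def st():
    s=robot.read_state(); print(round(float(s['time']),2),np.round(s['ee_pos'],4),'gap',round(float(s['finger_gap']),4),'F',np.round(s['ft_force'],1),'q',np.round(s['joint_positions'],2)); print(R.from_quat(s['tcp_rot']).as_matrix().round(3).tolist())
E
python3 -c "
from h import *
plan([.478,.003,.231],12,-72)"
```

```text
{"slide":[-28, -37, 0],"twist":-6.0,"fingers":100},
{"slide":[-23, -40, 0],"twist":-6.0,"fingers":100},
{"slide":[-20, -43, 0],"twist":-6.0,"fingers":100},
{"slide":[-15, -44, 0],"twist":-6.0,"fingers":100},
{"slide":[-10, -45, 0],"twist":-6.0,"fingers":100},
{"slide":[-5, -46, 0],"twist":-6.0,"fingers":100},
{"slide":[-1, -47, 0],"twist":-6.0,"fingers":100},
{"slide":[5, -46, 0],"twist":-6.0,"fingers":100},
{"slide":[9, -46, 0],"twist":-6.0,"fingers":100},
{"slide":[14, -44, 0],"twist":-6.0,"fingers":100},
{"slide":[18, -43, 0],"twist":-6.0,"fingers":100},
{"slide":[23, -40, 0],"twist":-6.0,"fingers":100},
```

>>> servo_tool:
  motion:
    - {"slide":[-28,-37,0],"twist":-6,"fingers":100}
    - {"slide":[-23,-40,0],"twist":-6,"fingers":100}
    - {"slide":[-20,-43,0],"twist":-6,"fingers":100}
    - {"slide":[-15,-44,0],"twist":-6,"fingers":100}
    - {"slide":[-10,-45,0],"twist":-6,"fingers":100}
    - {"slide":[-5,-46,0],"twist":-6,"fingers":100}
    - {"slide":[-1,-47,0],"twist":-6,"fingers":100}
    - {"slide":[5,-46,0],"twist":-6,"fingers":100}
    - {"slide":[9,-46,0],"twist":-6,"fingers":100}
    - {"slide":[14,-44,0],"twist":-6,"fingers":100}
    - {"slide":[18,-43,0],"twist":-6,"fingers":100}
    - {"slide":[23,-40,0],"twist":-6,"fingers":100}

```text
time: 2.5
ee_pos: [0.4788, 0.004, 0.2314]
tcp_rot: [1.0, 0.026, 0.0, 0.0]
ft_force: [0.6, 0.1, -0.5]
finger_gap: 0.0853
```

```bash
python3 -c "
from h import *
st(); d=snap('wrist','w1')
for t in ['lid','lid_knob','pot']:
  print(t,[(np.round(x['at'],3).tolist(),round(x['confidence'],2)) for x in mark_of('wrist',t)[:3]])
print(proj(d,[.478,.003,.149]))
st()"
```

```text
2.5 [0.4788 0.004  0.2314] gap 0.0853 F [ 0.6  0.1 -0.5] q [ 0.01  0.17 -0.09  1.31 -0.    1.53]
[[0.999, 0.052, 0.0], [0.052, -0.999, -0.0], [0.0, 0.0, -1.0]]
lid [([0.278, -0.214, -0.003], 0.93), ([0.484, 0.004, 0.114], 0.7)]
lid_knob [([0.479, 0.001, 0.145], 0.96)]
pot []
[[272.9056569  216.04222927]]
2.7 [0.4781 0.003  0.2311] gap 0.0856 F [-0.8 -0.4  0.8] q [ 0.01  0.17 -0.09  1.31 -0.    1.53]
[[0.999, 0.05, -0.001], [0.05, -0.999, -0.0], [-0.001, 0.0, -1.0]]
```

View pics/w1.png

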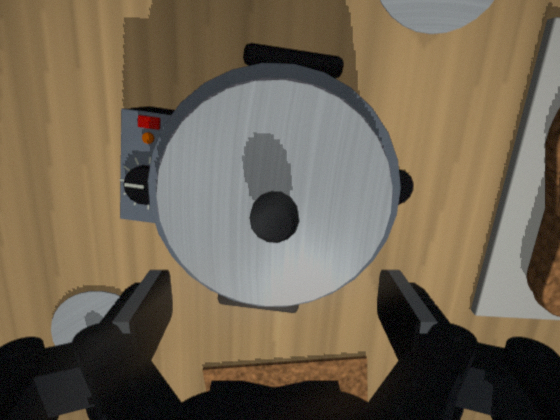

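The wrist view shows the knob at (274,217), where the estimate projects (273,216). I descend and grip.

>>> servo_tool:
  motion:
    - {"slide":[0,0,40],"twist":0,"fingers":100}
    - {"slide":[0,0,35],"twist":0,"fingers":100}
    - {"slide":[0,0,20],"twist":0,"fingers":100}
    - {"slide":[0,0,3],"twist":0,"fingers":100}
    - {"slide":[0,0,0],"twist":0,"fingers":10}
    - {"slide":[0,0,0],"twist":0,"fingers":10}
    - {"slide":[0,0,0],"twist":0,"fingers":10}
    - {"slide":[0,0,0],"twist":0,"fingers":10}
    - {"slide":[0,0,0],"twist":0,"fingers":10}

```text
time: 3.82
ee_pos: [0.4786, 0.0024, 0.1343]
tcp_rot: [1.0, 0.024, 0.001, 0.0]
ft_force: [-2.6, -0.5, 9.4]
finger_gap: 0.031
```

>>> servo_tool:
  motion:
    - {"slide":[0,0,-5],"twist":0,"fingers":10}
    - {"slide":[0,0,-15],"twist":0,"fingers":10}
    - {"slide":[0,0,-25],"twist":0,"fingers":10}
    - {"slide":[0,0,-25],"twist":0,"fingers":10}
    - {"slide":[0,0,0],"twist":0,"fingers":10}

```text
time: 4.45
ee_pos: [0.4792, 0.0025, 0.2054]
tcp_rot: [1.0, 0.024, 0.002, 0.0]
ft_force: [-0.0, 0.1, -4.1]
finger_gap: 0.0314
```

```bash
python3 -c "
from h import *
st(); plan([.520,-.348,.203],11,44,10)"
```

```text
4.45 [0.4792 0.0025 0.2054] gap 0.0314 F [-0.   0.1 -4.1] q [ 0.01  0.17 -0.15  1.25  0.    1.53]
[[0.999, 0.049, 0.003], [0.049, -0.999, 0.0], [0.003, 0.0, -1.0]]
{"slide":[2, 32, 0],"twist":4.0,"fingers":10},
{"slide":[5, 32, 0],"twist":4.0,"fingers":10},
{"slide":[6, 31, 1],"twist":4.0,"fingers":10},
{"slide":[9, 31, 0],"twist":4.0,"fingers":10},
{"slide":[11, 30, 0],"twist":4.0,"fingers":10},
{"slide":[13, 30, 0],"twist":4.0,"fingers":10},
{"slide":[15, 28, 1],"twist":4.0,"fingers":10},
{"slide":[17, 27, 0],"twist":4.0,"fingers":10},
{"slide":[18, 26, 0],"twist":4.0,"fingers":10},
{"slide":[21, 25, 0],"twist":4.0,"fingers":10},
{"slide":[22, 23, 1],"twist":4.0,"fingers":10},
```

>>> servo_tool:
  motion:
    - {"slide":[2,32,0],"twist":4,"fingers":10}
    - {"slide":[5,32,0],"twist":4,"fingers":10}
    - {"slide":[6,31,1],"twist":4,"fingers":10}
    - {"slide":[9,31,0],"twist":4,"fingers":10}
    - {"slide":[11,30,0],"twist":4,"fingers":10}
    - {"slide":[13,30,0],"twist":4,"fingers":10}
    - {"slide":[15,28,1],"twist":4,"fingers":10}
    - {"slide":[17,27,0],"twist":4,"fingers":10}
    - {"slide":[18,26,0],"twist":4,"fingers":10}
    - {"slide":[21,25,0],"twist":4,"fingers":10}
    - {"slide":[22,23,1],"twist":4,"fingers":10}
    - {"slide":[0,0,10],"twist":0,"fingers":10}

```text
time: 5.95
ee_pos: [0.5185, -0.3497, 0.1891]
tcp_rot: [0.936, -0.353, -0.0, 0.0]
ft_force: [0.3, 0.0, -3.8]
finger_gap: 0.0312
```

>>> servo_tool:
  motion:
    - {"slide":[0,0,40],"twist":0,"fingers":10}
    - {"slide":[0,0,50],"twist":0,"fingers":10}
    - {"slide":[0,0,45],"twist":0,"fingers":10}
    - {"slide":[0,0,20],"twist":0,"fingers":10}
    - {"slide":[0,0,6],"twist":0,"fingers":10}
    - {"slide":[0,0,2],"twist":0,"fingers":10}

```text
time: 6.7
ee_pos: [0.5188, -0.3476, 0.0275]
tcp_rot: [0.936, -0.352, 0.0, -0.0]
ft_force: [0.2, 0.8, -1.2]
finger_gap: 0.0309
```

>>> servo_tool:
  motion:
    - {"slide":[0,0,1],"twist":0,"fingers":10}
    - {"slide":[0,0,0],"twist":0,"fingers":10}

```text
time: 6.95
ee_pos: [0.5191, -0.3481, 0.027]
tcp_rot: [0.936, -0.352, 0.001, 0.0]
ft_force: [-0.2, -0.1, -3.3]
finger_gap: 0.031
```

>>> servo_tool:
  motion:
    - {"slide":[0,0,2],"twist":0,"fingers":10}
    - {"slide":[0,0,0],"twist":0,"fingers":10}

```text
time: 7.2
ee_pos: [0.5192, -0.3482, 0.0262]
tcp_rot: [0.936, -0.352, 0.001, 0.0]
ft_force: [-7.5, 3.9, 21.0]
finger_gap: 0.0311
```

Seated. Release and rise.

>>> servo_tool:
  motion:
    - {"slide":[0,0,-1],"twist":0,"fingers":10}
    - {"slide":[0,0,0],"twist":0,"fingers":100}
    - {"slide":[0,0,0],"twist":0,"fingers":100}
    - {"slide":[0,0,0],"twist":0,"fingers":100}
    - {"slide":[0,0,0],"twist":0,"fingers":100}
    - {"slide":[0,0,-20],"twist":0,"fingers":100}
    - {"slide":[0,0,-60],"twist":0,"fingers":100}
    - {"slide":[0,0,-60],"twist":0,"fingers":100}
    - {"slide":[0,0,-60],"twist":0,"fingers":100}

```text
time: 8.32
ee_pos: [0.5184, -0.3477, 0.2274]
tcp_rot: [0.936, -0.352, 0.0, 0.0]
ft_force: [1.1, -1.3, 0.1]
finger_gap: 0.0856
```

```bash
python3 -c "
from h import *
st(); snap('scene','c')
for t in ['lid','cork_sheet','pot_floor','pot_mouth','pot','thermometer','barrel','lens']:
  print(t,[(np.round(x['at'],3).tolist(),round(x['confidence'],2)) for x in mark_of('scene',t)[:3]])
st()"
```

```text
8.32 [ 0.5184 -0.3477  0.2274] gap 0.0856 F [ 1.1 -1.3  0.1] q [-0.59  0.48  0.34  1.43  0.    1.7 ]
[[0.752, -0.659, 0.0], [-0.659, -0.752, -0.0], [0.0, -0.0, -1.0]]
lid [([0.617, 0.204, 0.002], 0.82), ([0.281, -0.216, 0.0], 0.79)]
cork_sheet [([0.428, 0.274, 0.018], 0.41)]
pot_floor [([0.477, 0.006, 0.069], 0.74)]
pot_mouth [([0.48, 0.004, 0.12], 0.9)]
pot [([0.48, 0.001, -0.002], 0.76), ([0.479, 0.006, 0.117], 0.25)]
thermometer [([0.457, 0.357, -0.0], 0.96)]
barrel [([0.449, 0.334, 0.022], 0.59)]
lens [([0.427, 0.276, 0.02], 0.58)]
8.78 [ 0.5182 -0.3476  0.2241] gap 0.0853 F [-0.9  0.1 -0.7] q [-0.59  0.48  0.33  1.42 -0.    1.7 ]
[[0.752, -0.659, -0.002], [-0.659, -0.752, 0.001], [-0.002, 0.0, -1.0]]
```

View pics/c.png

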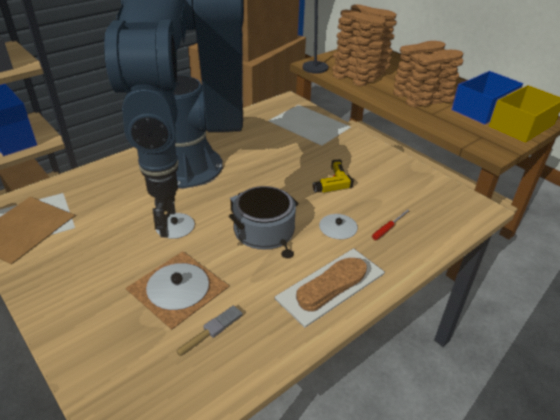

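The lid is centred on the cork at (178,285) and the pot at (264,215) is open. The moves have no explicit tilt command, so I test how the arm "approaches" a pose beyond its reach, with the gripper empty and over clear bench.

>>> servo_tool:
  motion:
    - {"slide":[50,-6,0],"twist":0,"fingers":100}
    - {"slide":[50,-6,0],"twist":0,"fingers":100}
    - {"slide":[50,-6,0],"twist":0,"fingers":100}
    - {"slide":[50,-6,0],"twist":0,"fingers":100}
    - {"slide":[50,-6,0],"twist":0,"fingers":100}

```text
time: 9.4
ee_pos: [0.5879, -0.396, 0.2607]
tcp_rot: [0.935, -0.352, -0.042, -0.01]
ft_force: [-0.9, 0.0, 0.9]
finger_gap: 0.0854
```

```bash
python3 -c "
from h import *
st()"
```

```text
9.4 [ 0.5879 -0.396   0.2607] gap 0.0854 F [-0.9  0.   0.9] q [-0.59  0.98  1.34  2.02  0.    1.7 ]
[[0.749, -0.658, -0.072], [-0.657, -0.753, 0.048], [-0.086, 0.011, -0.996]]
```

>>> servo_tool:
  motion:
    - {"slide":[-20,0,-60],"twist":0,"fingers":100}
    - {"slide":[0,0,-60],"twist":0,"fingers":100}
    - {"slide":[0,0,-60],"twist":0,"fingers":100}
    - {"slide":[0,0,-60],"twist":0,"fingers":100}
    - {"slide":[0,0,-60],"twist":0,"fingers":100}

```text
time: 10.02
ee_pos: [0.5618, -0.3756, 0.4396]
tcp_rot: [0.933, -0.351, 0.077, 0.018]
ft_force: [0.3, 0.2, 0.7]
finger_gap: 0.0856
```

```bash
python3 -c "
from h import *
st()"
```

```text
10.03 [ 0.5618 -0.3756  0.4396] gap 0.0856 F [0.3 0.2 0.7] q [-0.59  0.73  1.35  2.04  0.    1.7 ]
[[0.742, -0.658, 0.131], [-0.652, -0.753, -0.087], [0.156, -0.021, -0.988]]
```

Pinned at the q3 and q4 limits, the tilt follows the stretched-arm arc: it went from 5° inward to 9° outward as the tool rose. So tilt can be reached by stretching the arm and raising or lowering it. I go further to check the range, then whether the tilt persists.

>>> servo_tool:
  motion:
    - {"slide":[15,0,-60],"twist":0,"fingers":100}
    - {"slide":[15,0,-60],"twist":0,"fingers":100}
    - {"slide":[20,0,-60],"twist":0,"fingers":100}
    - {"slide":[25,0,-60],"twist":0,"fingers":100}
    - {"slide":[25,0,-60],"twist":0,"fingers":100}
    - {"slide":[25,0,-60],"twist":0,"fingers":100}

```text
time: 10.78
ee_pos: [0.4915, -0.3454, 0.6098]
tcp_rot: [0.915, -0.344, 0.204, 0.049]
ft_force: [0.2, -0.8, -0.4]
finger_gap: 0.0855
```

```bash
python3 -c "
from h import *
st()"
```

```text
10.78 [ 0.4915 -0.3454  0.6098] gap 0.0855 F [ 0.2 -0.8 -0.4] q [-0.62  0.46  1.35  2.04  0.01  1.68]
[[0.679, -0.65, 0.34], [-0.61, -0.758, -0.231], [0.408, -0.051, -0.912]]
```

>>> servo_tool:
  motion:
    - {"slide":[-50,0,10],"twist":0,"fingers":100}
    - {"slide":[-50,0,10],"twist":0,"fingers":100}
    - {"slide":[-30,0,0],"twist":0,"fingers":100}

```text
time: 11.15
ee_pos: [0.4509, -0.3068, 0.5836]
tcp_rot: [0.915, -0.344, 0.203, 0.049]
ft_force: [0.8, 0.3, 1.2]
finger_gap: 0.0853
```

```bash
python3 -c "
from h import *
st()"
```

```text
11.15 [ 0.4509 -0.3068  0.5836] gap 0.0853 F [0.8 0.3 1.2] q [-0.6   0.15  0.74  1.74  0.    1.69]
[[0.68, -0.65, 0.338], [-0.611, -0.758, -0.23], [0.406, -0.05, -0.913]]
```

The tilt (24°) holds once off the limit. I fit the planar arm model so the tilts can be planned properly.

```bash
cat >> h.py <<'E'
from scipy.optimize import least_squares
D=np.array([[.213,-.034,1.323,.4994,.231],[.17,-.09,1.31,.4788,.2314],[.17,-.15,1.25,.4792,.2054],[.48,.34,1.43,.6242,.2274],[.98,1.34,2.02,.7088,.2607],[.73,1.35,2.04,.6758,.4396],[.46,1.35,2.04,.6007,.6098],[.15,.74,1.74,.5454,.5836]])
def fk(k,q2,q3,q4):
    L1,L2,L3,zs,a,b,c=k; p=q2-q3
    return np.array([L1*np.sin(q2+a)+L2*np.cos(p+b)+L3*np.cos(p+q4)+c, zs+L1*np.cos(q2+a)-L2*np.sin(p+b)-L3*np.sin(p+q4)])
_f=lambda k:(fk(k,*D.T[:3])-D.T[3:]).ravel()
FIT=least_squares(_f,[.4,.4,.2,.3,0,0,0]); K=FIT.x
E
python3 -c "
from h import *
print(K.round(3),abs(FIT.fun).max().round(4))
for t in [-5,0,5,10,20,30,40,45,50,55]:
  q2=np.pi/2-.69-np.radians(t); print(t,round(q2,2),fk(K,q2,1.35,2.04).round(3))
print('barrel pose', [ (t,) for t in [50]])
"
```

```text
[ 0.492  0.401  0.462  0.241 -0.004 -0.174 -0.001] 0.0027
-5 0.97 [0.703 0.273]
0 0.88 [0.697 0.334]
5 0.79 [0.686 0.394]
10 0.71 [0.67  0.454]
20 0.53 [0.623 0.567]
30 0.36 [0.557 0.671]
40 0.18 [0.474 0.761]
45 0.1 [0.427 0.801]
50 0.01 [0.376 0.836]
55 -0.08 [0.323 0.866]
barrel pose [(50,)]
```

The model fits to 3 mm. To undo the tilt I push outward with q3 pinned, which drives q4 up and rotates the tool inward, as in the first test.

>>> servo_tool:
  motion:
    - {"slide":[40,-4,45],"twist":0,"fingers":100}
    - {"slide":[40,-4,45],"twist":0,"fingers":100}
    - {"slide":[40,-4,45],"twist":0,"fingers":100}
    - {"slide":[40,-4,45],"twist":0,"fingers":100}
    - {"slide":[45,-4,30],"twist":0,"fingers":100}
    - {"slide":[45,-4,30],"twist":0,"fingers":100}

```text
time: 11.9
ee_pos: [0.6976, -0.4824, 0.4341]
tcp_rot: [0.912, -0.343, 0.218, 0.053]
ft_force: [1.3, 0.1, 0.8]
finger_gap: 0.0854
```

```bash
python3 -c "
from h import *
st()"
```

```text
11.9 [ 0.6976 -0.4824  0.4341] gap 0.0854 F [1.3 0.1 0.8] q [-0.61  0.8   1.35  1.67  0.    1.69]
[[0.669, -0.649, 0.361], [-0.603, -0.759, -0.246], [0.434, -0.054, -0.9]]
```

>>> servo_tool:
  motion:
    - {"slide":[-57,5,-8],"twist":0,"fingers":100}
    - {"slide":[-57,5,-8],"twist":0,"fingers":100}
    - {"slide":[-57,5,-8],"twist":0,"fingers":100}
    - {"slide":[-57,5,-8],"twist":0,"fingers":100}
    - {"slide":[-57,5,-8],"twist":0,"fingers":100}
    - {"slide":[-57,5,-8],"twist":0,"fingers":100}
    - {"slide":[-57,5,-8],"twist":0,"fingers":100}
    - {"slide":[-57,5,-8],"twist":0,"fingers":100}
    - {"slide":[-57,5,-8],"twist":0,"fingers":100}
    - {"slide":[-57,5,-8],"twist":0,"fingers":100}

```text
time: 13.15
ee_pos: [0.3586, -0.2326, 0.3114]
tcp_rot: [0.911, -0.343, 0.224, 0.054]
ft_force: [-0.7, 0.6, 0.9]
finger_gap: 0.0859
```

```bash
python3 -c "
from h import *
st()"
```

```text
13.15 [ 0.3586 -0.2326  0.3114] gap 0.0859 F [-0.7  0.6  0.9] q [-0.56 -0.37 -0.48  0.99 -0.01  1.72]
[[0.665, -0.649, 0.371], [-0.6, -0.759, -0.252], [0.445, -0.055, -0.894]]
```

>>> servo_tool:
  motion:
    - {"slide":[-45,4,-20],"twist":0,"fingers":100}
    - {"slide":[-45,4,-20],"twist":0,"fingers":100}
    - {"slide":[-45,4,-20],"twist":0,"fingers":100}
    - {"slide":[-45,4,-20],"twist":0,"fingers":100}

```text
time: 13.65
ee_pos: [0.2129, -0.1215, 0.3063]
tcp_rot: [0.912, -0.345, 0.214, 0.055]
ft_force: [14.3, -7.8, 13.1]
finger_gap: 0.0851
```

```bash
python3 -c "
from h import *
st()"
```

```text
13.65 [ 0.2129 -0.1215  0.3063] gap 0.0851 F [14.3 -7.8 13.1] q [-0.41 -0.75 -0.61  1.27 -0.09  1.87]
[[0.671, -0.652, 0.353], [-0.606, -0.756, -0.247], [0.428, -0.048, -0.903]]
```

>>> servo_tool:
  motion:
    - {"slide":[0,0,0],"twist":0,"fingers":100}

```text
time: 13.78
ee_pos: [0.2142, -0.1213, 0.3069]
tcp_rot: [0.913, -0.343, 0.214, 0.054]
ft_force: [-0.5, 0.5, 0.1]
finger_gap: 0.0856
```

```bash
python3 -c "
from h import *
st()"
```

```text
13.78 [ 0.2142 -0.1213  0.3069] gap 0.0856 F [-0.5  0.5  0.1] q [-0.4  -0.74 -0.61  1.26 -0.09  1.87]
[[0.673, -0.649, 0.354], [-0.603, -0.759, -0.246], [0.429, -0.048, -0.902]]
```

>>> servo_tool:
  motion:
    - {"slide":[5,22,0],"twist":0,"fingers":100}
    - {"slide":[-20,0,-9],"twist":0,"fingers":100}
    - {"slide":[-20,0,-9],"twist":0,"fingers":100}
    - {"slide":[-20,0,-9],"twist":0,"fingers":100}
    - {"slide":[0,0,0],"twist":0,"fingers":100}

```text
time: 14.4
ee_pos: [0.1903, -0.1085, 0.3211]
tcp_rot: [0.917, -0.346, 0.192, 0.053]
ft_force: [0.7, 0.9, -0.1]
finger_gap: 0.0852
```

```bash
python3 -c "
from h import *
st()"
```

```text
14.4 [ 0.1903 -0.1085  0.3211] gap 0.0852 F [ 0.7  0.9 -0.1] q [-0.38 -0.74 -0.55  1.37 -0.1   1.89]
[[0.687, -0.654, 0.317], [-0.613, -0.756, -0.23], [0.389, -0.036, -0.92]]
```

```bash
python3 -c "
from h import *
s=robot.read_state(); r=R.from_quat(s['tcp_rot'])
plan([.655,-.450,.24],11)
print(r.inv().apply([.82,-.57,0]).round(2), r.inv().apply([0,0,1]).round(2))"
```

```text
{"slide":[45, -4, 27],"twist":0.0,"fingers":100},
{"slide":[45, -4, 28],"twist":0.0,"fingers":100},
{"slide":[46, -4, 27],"twist":0.0,"fingers":100},
{"slide":[45, -4, 27],"twist":0.0,"fingers":100},
{"slide":[45, -3, 27],"twist":0.0,"fingers":100},
{"slide":[45, -4, 28],"twist":0.0,"fingers":100},
{"slide":[45, -4, 27],"twist":0.0,"fingers":100},
{"slide":[46, -4, 27],"twist":0.0,"fingers":100},
{"slide":[45, -4, 28],"twist":0.0,"fingers":100},
{"slide":[45, -4, 27],"twist":0.0,"fingers":100},
{"slide":[45, -4, 27],"twist":0.0,"fingers":100},
[ 0.91 -0.11  0.39] [ 0.39 -0.04 -0.92]
```

>>> servo_tool:
  motion:
    - {"slide":[45,-4,27],"twist":0,"fingers":100}
    - {"slide":[45,-4,27],"twist":0,"fingers":100}
    - {"slide":[45,-4,27],"twist":0,"fingers":100}
    - {"slide":[45,-4,27],"twist":0,"fingers":100}
    - {"slide":[45,-4,27],"twist":0,"fingers":100}
    - {"slide":[45,-4,27],"twist":0,"fingers":100}
    - {"slide":[45,-4,27],"twist":0,"fingers":100}
    - {"slide":[45,-4,27],"twist":0,"fingers":100}
    - {"slide":[45,-4,27],"twist":0,"fingers":100}
    - {"slide":[45,-4,27],"twist":0,"fingers":100}
    - {"slide":[45,-4,27],"twist":0,"fingers":100}

```text
time: 15.78
ee_pos: [0.6521, -0.4512, 0.2397]
tcp_rot: [0.917, -0.347, 0.192, 0.053]
ft_force: [1.1, 0.4, 1.8]
finger_gap: 0.0855
```

>>> servo_tool:
  motion:
    - {"slide":[50,-5,21],"twist":0,"fingers":100}
    - {"slide":[50,-5,21],"twist":0,"fingers":100}
    - {"slide":[50,-5,21],"twist":0,"fingers":100}
    - {"slide":[50,-5,21],"twist":0,"fingers":100}
    - {"slide":[50,-5,21],"twist":0,"fingers":100}

```text
time: 16.4
ee_pos: [0.7984, -0.5573, 0.238]
tcp_rot: [0.914, -0.345, 0.206, 0.057]
ft_force: [1.1, -0.1, 0.7]
finger_gap: 0.0855
```

```bash
python3 -c "
from h import *
st()"
```

```text
16.4 [ 0.7984 -0.5573  0.238 ] gap 0.0855 F [ 1.1 -0.1  0.7] q [-0.61  1.04  1.3   1.39 -0.01  1.69]
[[0.676, -0.654, 0.338], [-0.608, -0.755, -0.246], [0.416, -0.039, -0.908]]
```

The reach limit only tilts the tool outward relative to the arm. So I swing to the opposite azimuth, where "outward" cancels the current tilt, and lift there.

```bash
cat >> h.py <<'E'
def rows(W,tw,fingers=100,p=None,r=None):
    """rows through world waypoints W with twist tw (deg) per row"""
    s=robot.read_state(); p=np.array(s['ee_pos'] if p is None else p,float); r=r or R.from_quat(s['tcp_rot'])
    for w in W:
        d=np.round(r.inv().apply(np.array(w)-p)*1000); p=p+r.apply(d/1000); r=r*R.from_rotvec([0,0,np.radians(tw)])
        print('{"slide":%s,"twist":%s,"fingers":%g},'%(d.astype(int).tolist(),tw,fingers))
    return p,r
E
python3 -c "
from h import *
p0=robot.read_state()['ee_pos']; A=np.array([.36,-.11,.36])
W=[p0+(A-p0)*(i+1)/12 for i in range(12)]
a0=np.arctan2(-.11,.36)
for i in range(1,23):
  a=a0+(np.radians(135)-a0)*i/22; W.append([.37*np.cos(a),.37*np.sin(a),.36])
rows(W,-5.9)"
```

```text
{"slide":[-43, -5, -31],"twist":-5.9,"fingers":100},
{"slide":[-43, -9, -31],"twist":-5.9,"fingers":100},
{"slide":[-41, -13, -30],"twist":-5.9,"fingers":100},
{"slide":[-40, -18, -31],"twist":-5.9,"fingers":100},
{"slide":[-37, -21, -31],"twist":-5.9,"fingers":100},
{"slide":[-36, -25, -31],"twist":-5.9,"fingers":100},
{"slide":[-32, -29, -30],"twist":-5.9,"fingers":100},
{"slide":[-29, -32, -31],"twist":-5.9,"fingers":100},
{"slide":[-26, -35, -31],"twist":-5.9,"fingers":100},
{"slide":[-22, -37, -31],"twist":-5.9,"fingers":100},
{"slide":[-19, -39, -30],"twist":-5.9,"fingers":100},
{"slide":[-14, -41, -31],"twist":-5.9,"fingers":100},
{"slide":[27, -36, -10],"twist":-5.9,"fingers":100},
{"slide":[31, -31, -9],"twist":-5.9,"fingers":100},
{"slide":[29, -31, -11],"twist":-5.9,"fingers":100},
{"slide":[29, -32, -13],"twist":-5.9,"fingers":100},
{"slide":[28, -31, -14],"twist":-5.9,"fingers":100},
{"slide":[27, -32, -16],"twist":-5.9,"fingers":100},
{"slide":[27, -32, -16],"twist":-5.9,"fingers":100},
{"slide":[25, -33, -18],"twist":-5.9,"fingers":100},
{"slide":[23, -33, -18],"twist":-5.9,"fingers":100},
{"slide":[23, -33, -19],"twist":-5.9,"fingers":100},
{"slide":[22, -34, -18],"twist":-5.9,"fingers":100},
{"slide":[21, -35, -19],"twist":-5.9,"fingers":100},
{"slide":[20, -35, -18],"twist":-5.9,"fingers":100},
{"slide":[19, -37, -17],"twist":-5.9,"fingers":100},
{"slide":[19, -37, -16],"twist":-5.9,"fingers":100},
{"slide":[18, -38, -15],"twist":-5.9,"fingers":100},
{"slide":[17, -39, -14],"twist":-5.9,"fingers":100},
{"slide":[17, -39, -12],"twist":-5.9,"fingers":100},
{"slide":[16, -40, -10],"twist":-5.9,"fingers":100},
{"slide":[16, -41, -8],"twist":-5.9,"fingers":100},
{"slide":[16, -41, -7],"twist":-5.9,"fingers":100},
{"slide":[16, -42, -4],"twist":-5.9,"fingers":100},
```

>>> servo_tool:
  motion:
    - {"slide":[-43,-5,-31],"twist":-5.9,"fingers":100}
    - {"slide":[-43,-9,-31],"twist":-5.9,"fingers":100}
    - {"slide":[-41,-13,-30],"twist":-5.9,"fingers":100}
    - {"slide":[-40,-18,-31],"twist":-5.9,"fingers":100}
    - {"slide":[-37,-21,-31],"twist":-5.9,"fingers":100}
    - {"slide":[-36,-25,-31],"twist":-5.9,"fingers":100}
    - {"slide":[-32,-29,-30],"twist":-5.9,"fingers":100}
    - {"slide":[-29,-32,-31],"twist":-5.9,"fingers":100}
    - {"slide":[-26,-35,-31],"twist":-5.9,"fingers":100}
    - {"slide":[-22,-37,-31],"twist":-5.9,"fingers":100}
    - {"slide":[-19,-39,-30],"twist":-5.9,"fingers":100}
    - {"slide":[-14,-41,-31],"twist":-5.9,"fingers":100}

```text
time: 17.9
ee_pos: [0.4516, -0.1232, 0.3609]
tcp_rot: [0.958, 0.191, 0.145, 0.156]
ft_force: [1.0, 0.6, 0.2]
finger_gap: 0.0855
```

>>> servo_tool:
  motion:
    - {"slide":[27,-36,-10],"twist":-5.9,"fingers":100}
    - {"slide":[31,-31,-9],"twist":-5.9,"fingers":100}
    - {"slide":[29,-31,-11],"twist":-5.9,"fingers":100}
    - {"slide":[29,-32,-13],"twist":-5.9,"fingers":100}
    - {"slide":[28,-31,-14],"twist":-5.9,"fingers":100}
    - {"slide":[27,-32,-16],"twist":-5.9,"fingers":100}
    - {"slide":[27,-32,-16],"twist":-5.9,"fingers":100}
    - {"slide":[25,-33,-18],"twist":-5.9,"fingers":100}
    - {"slide":[23,-33,-18],"twist":-5.9,"fingers":100}
    - {"slide":[23,-33,-19],"twist":-5.9,"fingers":100}
    - {"slide":[22,-34,-18],"twist":-5.9,"fingers":100}
    - {"slide":[21,-35,-19],"twist":-5.9,"fingers":100}

```text
time: 19.4
ee_pos: [0.2945, 0.3462, 0.3747]
tcp_rot: [0.671, 0.711, 0.026, 0.21]
ft_force: [1.4, 1.1, -1.3]
finger_gap: 0.0851
```

```bash
python3 -c "
from h import *
st()"
```

```text
19.4 [0.2945 0.3462 0.3747] gap 0.0851 F [ 1.4  1.1 -1.3] q [ 1.15  0.18  0.21  1.7  -0.42  1.11]
[[-0.012, 0.942, 0.335], [0.965, 0.099, -0.245], [-0.264, 0.32, -0.91]]
```

```bash
python3 -c "
from h import *
W=[]
for i in range(1,13):
  a=np.radians(49.6+(135-49.6)*i/12); r=.4545-.08*i/12; W.append([r*np.cos(a),r*np.sin(a),.36])
rows(W,-5.5)"
```

```text
{"slide":[32, -48, -10],"twist":-5.5,"fingers":100},
{"slide":[25, -44, -22],"twist":-5.5,"fingers":100},
{"slide":[24, -44, -21],"twist":-5.5,"fingers":100},
{"slide":[22, -45, -20],"twist":-5.5,"fingers":100},
{"slide":[20, -46, -18],"twist":-5.5,"fingers":100},
{"slide":[19, -46, -16],"twist":-5.5,"fingers":100},
{"slide":[17, -47, -14],"twist":-5.5,"fingers":100},
{"slide":[16, -46, -12],"twist":-5.5,"fingers":100},
{"slide":[15, -47, -9],"twist":-5.5,"fingers":100},
{"slide":[13, -47, -6],"twist":-5.5,"fingers":100},
{"slide":[13, -46, -4],"twist":-5.5,"fingers":100},
{"slide":[11, -46, -2],"twist":-5.5,"fingers":100},
```

>>> servo_tool:
  motion:
    - {"slide":[32,-48,-10],"twist":-5.5,"fingers":100}
    - {"slide":[25,-44,-22],"twist":-5.5,"fingers":100}
    - {"slide":[24,-44,-21],"twist":-5.5,"fingers":100}
    - {"slide":[22,-45,-20],"twist":-5.5,"fingers":100}
    - {"slide":[20,-46,-18],"twist":-5.5,"fingers":100}
    - {"slide":[19,-46,-16],"twist":-5.5,"fingers":100}
    - {"slide":[17,-47,-14],"twist":-5.5,"fingers":100}
    - {"slide":[16,-46,-12],"twist":-5.5,"fingers":100}
    - {"slide":[15,-47,-9],"twist":-5.5,"fingers":100}
    - {"slide":[13,-47,-6],"twist":-5.5,"fingers":100}
    - {"slide":[13,-46,-4],"twist":-5.5,"fingers":100}
    - {"slide":[11,-46,-2],"twist":-5.5,"fingers":100}

```text
time: 20.9
ee_pos: [-0.266, 0.2652, 0.3588]
tcp_rot: [0.175, 0.961, -0.093, 0.191]
ft_force: [0.4, -0.1, -0.2]
finger_gap: 0.0853
```

```bash
python3 -c "
from h import *
st()
s=robot.read_state();r=R.from_quat(s['tcp_rot']);print(r.inv().apply([0,0,1]).round(2),r.inv().apply([-.7,.7,0]).round(2))"
```

```text
20.9 [-0.266   0.2652  0.3588] gap 0.0853 F [ 0.4 -0.1 -0.2] q [ 2.4   0.36  0.38  2.02 -0.05  1.2 ]
[[-0.866, 0.373, 0.334], [0.302, 0.921, -0.246], [-0.4, -0.112, -0.91]]
[-0.4  -0.11 -0.91] [ 0.82  0.38 -0.41]
```

>>> servo_tool:
  motion:
    - {"slide":[-24,-7,-55],"twist":0,"fingers":100}
    - {"slide":[-24,-7,-55],"twist":0,"fingers":100}
    - {"slide":[-20,-6,-57],"twist":0,"fingers":100}
    - {"slide":[-18,-5,-57],"twist":0,"fingers":100}
    - {"slide":[-14,-4,-58],"twist":0,"fingers":100}

```text
time: 21.52
ee_pos: [-0.2285, 0.2379, 0.437]
tcp_rot: [0.177, 0.977, -0.04, 0.111]
ft_force: [-0.3, 0.9, -0.1]
finger_gap: 0.0857
```

```bash
python3 -c "
from h import *
st()
s=robot.read_state();r=R.from_quat(s['tcp_rot']);print(r.inv().apply([0,0,1]).round(2),r.inv().apply([-.7,.7,0]).round(2))"
```

```text
21.52 [-0.2285  0.2379  0.437 ] gap 0.0857 F [-0.3  0.9 -0.1] q [ 2.39  0.14  0.37  2.03 -0.05  1.18]
[[-0.912, 0.356, 0.203], [0.338, 0.934, -0.119], [-0.232, -0.04, -0.972]]
[-0.23 -0.04 -0.97] [ 0.87  0.4  -0.23]
```

>>> servo_tool:
  motion:
    - {"slide":[-14,-3,-58],"twist":0,"fingers":100}
    - {"slide":[-12,-2,-58],"twist":0,"fingers":100}
    - {"slide":[-10,-2,-58],"twist":0,"fingers":100}
    - {"slide":[-8,-1,-58],"twist":0,"fingers":100}
    - {"slide":[-6,0,-58],"twist":0,"fingers":100}
    - {"slide":[-4,0,-58],"twist":0,"fingers":100}

```text
time: 22.28
ee_pos: [-0.2131, 0.2346, 0.5134]
tcp_rot: [0.175, 0.984, 0.027, 0.012]
ft_force: [0.5, 0.3, -0.7]
finger_gap: 0.0853
```

```bash
python3 -c "
from h import *
st()"
```

```text
22.27 [-0.2131  0.2346  0.5134] gap 0.0853 F [ 0.5  0.3 -0.7] q [ 2.37 -0.01  0.46  2.04 -0.06  1.15]
[[-0.939, 0.344, 0.033], [0.345, 0.937, 0.048], [-0.015, 0.057, -0.998]]
```

```bash
python3 -c "
from h import *
W=[];n=14
for i in range(1,n+1):
  f=i/n; a=np.radians(132.2+(36.8-132.2)*f**.85); r=.317+(.5594-.317)*f**1.2; W.append([r*np.cos(a),r*np.sin(a),.513+(.17-.513)*f])
rows(W,.2)"
```

```text
{"slide":[-22, 52, 28],"twist":0.2,"fingers":100},
{"slide":[-21, 43, 27],"twist":0.2,"fingers":100},
{"slide":[-25, 39, 28],"twist":0.2,"fingers":100},
{"slide":[-28, 37, 27],"twist":0.2,"fingers":100},
{"slide":[-33, 34, 27],"twist":0.2,"fingers":100},
{"slide":[-37, 30, 26],"twist":0.2,"fingers":100},
{"slide":[-41, 27, 27],"twist":0.2,"fingers":100},
{"slide":[-44, 23, 27],"twist":0.2,"fingers":100},
{"slide":[-48, 19, 26],"twist":0.2,"fingers":100},
{"slide":[-52, 14, 26],"twist":0.2,"fingers":100},
{"slide":[-54, 8, 25],"twist":0.2,"fingers":100},
{"slide":[-56, 3, 26],"twist":0.2,"fingers":100},
{"slide":[-57, -3, 25],"twist":0.2,"fingers":100},
{"slide":[-59, -8, 25],"twist":0.2,"fingers":100},
```

>>> servo_tool:
  motion:
    - {"slide":[-22,52,28],"twist":0.2,"fingers":100}
    - {"slide":[-21,43,27],"twist":0.2,"fingers":100}
    - {"slide":[-25,39,28],"twist":0.2,"fingers":100}
    - {"slide":[-28,37,27],"twist":0.2,"fingers":100}
    - {"slide":[-33,34,27],"twist":0.2,"fingers":100}
    - {"slide":[-37,30,26],"twist":0.2,"fingers":100}
    - {"slide":[-41,27,27],"twist":0.2,"fingers":100}
    - {"slide":[-44,23,27],"twist":0.2,"fingers":100}
    - {"slide":[-48,19,26],"twist":0.2,"fingers":100}
    - {"slide":[-52,14,26],"twist":0.2,"fingers":100}
    - {"slide":[-54,8,25],"twist":0.2,"fingers":100}
    - {"slide":[-56,3,26],"twist":0.2,"fingers":100}

```text
time: 23.78
ee_pos: [0.3422, 0.3837, 0.2207]
tcp_rot: [0.195, 0.98, 0.027, 0.013]
ft_force: [-0.4, 1.1, 0.2]
finger_gap: 0.0855
```

>>> servo_tool:
  motion:
    - {"slide":[-57,-3,25],"twist":0.2,"fingers":100}
    - {"slide":[-59,-8,25],"twist":0.2,"fingers":100}
    - {"slide":[0,0,0],"twist":0,"fingers":100}

```text
time: 24.15
ee_pos: [0.4453, 0.3298, 0.1712]
tcp_rot: [0.201, 0.979, 0.025, 0.012]
ft_force: [-1.0, 0.3, -0.1]
finger_gap: 0.0854
```

```bash
python3 -c "
from h import *
st(); d=snap('wrist','w2')
for t in ['thermometer','barrel','lens']:
  print(t,[(np.round(x['at'],3).tolist(),round(x['confidence'],2)) for x in mark_of('wrist',t)[:2]])
print(proj(d,[[.448,.335,.04],[.426,.275,.02],[.459,.355,0]]))
"
```

```text
24.15 [0.4453 0.3298 0.1712] gap 0.0854 F [-1.   0.3 -0.1] q [ 0.63  0.29 -0.09  1.14  0.02 -0.54]
[[-0.919, 0.393, 0.034], [0.394, 0.918, 0.044], [-0.014, 0.054, -0.998]]
thermometer [([0.425, 0.273, 0.018], 0.74), ([0.458, 0.358, 0.003], 0.6)]
barrel [([0.448, 0.332, 0.023], 0.85)]
lens [([0.425, 0.275, 0.016], 0.87)]
[[275.83124073 192.20102055]
 [271.88984221 107.71002203]
 [273.82102761 201.82031422]]
```

View pics/w2.png

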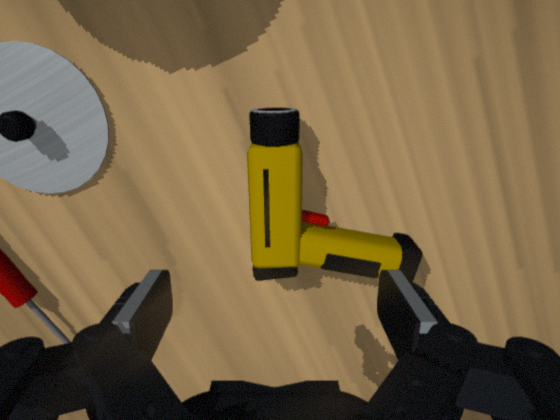

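The barrel lies upright in the wrist view, with its lens end at (275,108), barrel point at about (276,192) and handle to the right. It is centred between the fingers, and the screwdriver and trigger are clear. I descend and grip.

>>> servo_tool:
  motion:
    - {"slide":[1,-3,50],"twist":0,"fingers":100}
    - {"slide":[1,-2,50],"twist":0,"fingers":100}
    - {"slide":[0,0,40],"twist":0,"fingers":100}
    - {"slide":[0,0,18],"twist":0,"fingers":100}
    - {"slide":[0,0,4],"twist":0,"fingers":100}
    - {"slide":[0,0,0],"twist":0,"fingers":20}
    - {"slide":[0,0,0],"twist":0,"fingers":20}
    - {"slide":[0,0,0],"twist":0,"fingers":20}
    - {"slide":[0,0,0],"twist":0,"fingers":20}

```text
time: 25.48
ee_pos: [0.4458, 0.3366, 0.0125]
tcp_rot: [0.199, 0.98, 0.027, 0.014]
ft_force: [-1.8, -2.0, 11.4]
finger_gap: 0.0431
```

>>> servo_tool:
  motion:
    - {"slide":[0,0,-10],"twist":0,"fingers":20}
    - {"slide":[0,0,-40],"twist":0,"fingers":20}
    - {"slide":[0,0,-50],"twist":0,"fingers":20}
    - {"slide":[0,0,-50],"twist":0,"fingers":20}

```text
time: 25.98
ee_pos: [0.4393, 0.3287, 0.163]
tcp_rot: [0.199, 0.98, 0.026, 0.013]
ft_force: [1.4, 1.1, -2.0]
finger_gap: 0.0427
```

```bash
python3 -c "
from h import *
st()
d=snap('side','s2')
for t in ['thermometer','barrel','lens']:
  print(t,[(np.round(x['at'],3).tolist(),round(x['confidence'],2)) for x in mark_of('side',t)[:2]])"
```

```text
25.98 [0.4393 0.3287 0.163 ] gap 0.0427 F [ 1.4  1.1 -2. ] q [ 0.63  0.28 -0.12  1.11  0.02 -0.54]
[[-0.921, 0.389, 0.036], [0.39, 0.92, 0.046], [-0.015, 0.056, -0.998]]
thermometer [([0.447, 0.349, 0.154], 0.65), ([0.435, 0.328, 0.172], 0.61)]
barrel [([0.44, 0.326, 0.173], 0.84)]
lens [([0.413, 0.268, 0.175], 0.76)]
```

The thermometer is held level: gap 43 mm, pull 2 N, and lens and barrel at the same height. I carry it to the pot's azimuth with the lens facing the base, ready to tilt.

```bash
python3 -c "
from h import *
p0=robot.read_state()['ee_pos']; A=np.array([.64,.005,.32])
W=[p0+(A-p0)*(i+1)/9 for i in range(9)]
rows(W,7.4,20)"
```

```text
{"slide":[-35, -23, -18],"twist":7.4,"fingers":20},
{"slide":[-37, -19, -19],"twist":7.4,"fingers":20},
{"slide":[-40, -14, -18],"twist":7.4,"fingers":20},
{"slide":[-41, -9, -19],"twist":7.4,"fingers":20},
{"slide":[-42, -3, -18],"twist":7.4,"fingers":20},
{"slide":[-42, 2, -19],"twist":7.4,"fingers":20},
{"slide":[-41, 8, -18],"twist":7.4,"fingers":20},
{"slide":[-40, 13, -18],"twist":7.4,"fingers":20},
{"slide":[-38, 18, -19],"twist":7.4,"fingers":20},
```

>>> servo_tool:
  motion:
    - {"slide":[-35,-23,-18],"twist":7.4,"fingers":20}
    - {"slide":[-37,-19,-19],"twist":7.4,"fingers":20}
    - {"slide":[-40,-14,-18],"twist":7.4,"fingers":20}
    - {"slide":[-41,-9,-19],"twist":7.4,"fingers":20}
    - {"slide":[-42,-3,-18],"twist":7.4,"fingers":20}
    - {"slide":[-42,2,-19],"twist":7.4,"fingers":20}
    - {"slide":[-41,8,-18],"twist":7.4,"fingers":20}
    - {"slide":[-40,13,-18],"twist":7.4,"fingers":20}
    - {"slide":[-38,18,-19],"twist":7.4,"fingers":20}

```text
time: 27.3
ee_pos: [0.6405, 0.0038, 0.318]
tcp_rot: [0.706, 0.708, 0.028, -0.005]
ft_force: [0.7, 0.7, -1.0]
finger_gap: 0.0429
```

>>> servo_tool:
  motion:
    - {"slide":[0,0,-60],"twist":0,"fingers":20}
    - {"slide":[0,0,-60],"twist":0,"fingers":20}
    - {"slide":[0,5,-60],"twist":0,"fingers":20}
    - {"slide":[0,8,-60],"twist":0,"fingers":20}
    - {"slide":[0,12,-60],"twist":0,"fingers":20}
    - {"slide":[0,15,-60],"twist":0,"fingers":20}
    - {"slide":[0,18,-60],"twist":0,"fingers":20}

```text
time: 28.18
ee_pos: [0.641, -0.0042, 0.5338]
tcp_rot: [0.698, 0.7, 0.121, 0.092]
ft_force: [-0.0, -0.4, -0.9]
finger_gap: 0.043
```

```bash
python3 -c "
from h import *
st()"
```

```text
28.18 [ 0.641  -0.0042  0.5338] gap 0.043 F [-0.  -0.4 -0.9] q [-0.03  0.59  1.35  2.04  0.05 -0.03]
[[-0.008, 0.955, 0.297], [0.999, -0.004, 0.041], [0.04, 0.297, -0.954]]
```

>>> servo_tool:
  motion:
    - {"slide":[0,18,-60],"twist":0,"fingers":20}
    - {"slide":[0,18,-60],"twist":0,"fingers":20}
    - {"slide":[0,18,-60],"twist":0,"fingers":20}
    - {"slide":[0,18,-60],"twist":0,"fingers":20}
    - {"slide":[0,18,-60],"twist":0,"fingers":20}
    - {"slide":[0,18,-60],"twist":0,"fingers":20}
    - {"slide":[0,18,-60],"twist":0,"fingers":20}
    - {"slide":[0,18,-60],"twist":0,"fingers":20}
    - {"slide":[0,18,-60],"twist":0,"fingers":20}
    - {"slide":[0,18,-60],"twist":0,"fingers":20}
    - {"slide":[0,18,-60],"twist":0,"fingers":20}

```text
time: 29.55
ee_pos: [0.4239, -0.0103, 0.8055]
tcp_rot: [0.655, 0.647, 0.286, 0.266]
ft_force: [0.1, -0.0, -1.4]
finger_gap: 0.0431
```

```bash
python3 -c "
from h import *
st()"
```

```text
29.55 [ 0.4239 -0.0103  0.8055] gap 0.0431 F [ 0.1 -0.  -1.4] q [-0.09  0.09  1.35  2.04  0.08 -0.04]
[[-0.0, 0.695, 0.719], [1.0, -0.021, 0.021], [0.029, 0.718, -0.695]]
```

>>> servo_tool:
  motion:
    - {"slide":[0,18,-60],"twist":0,"fingers":20}
    - {"slide":[0,18,-60],"twist":0,"fingers":20}
    - {"slide":[0,10,-60],"twist":0,"fingers":20}

```text
time: 29.92
ee_pos: [0.3429, -0.0042, 0.8581]
tcp_rot: [0.637, 0.625, 0.326, 0.313]
ft_force: [-0.2, 0.0, -1.6]
finger_gap: 0.0431
```

```bash
cat >> h.py <<'E'
XT=np.array([0,-.998,-.056]); LT=np.array([0,-.0654,-.011])
E
python3 -c "
from h import *
st()
s=robot.read_state(); r=R.from_quat(s['tcp_rot']); x=r.apply(XT); print('lens dir',x.round(3),'off plumb',np.degrees(np.arccos(-x[2])).round(1))
F=np.array([.479,.004,.07]); L=F-.165*x; T=L-r.apply(LT); print('lens',L.round(3),'TCP',T.round(3)); 
snap('side','s3')
for c in ['side','scene']:
  if c=='scene': snap('scene','s4')
  for t in ['barrel','lens']:
    print(c,t,[(np.round(q['at'],3).tolist(),round(q['confidence'],2)) for q in mark_of(c,t)[:2]])
p=np.array(s['ee_pos']);print('pred lens',(p+r.apply(LT)).round(3))
print('via'); A=T+[0,0,.12]; n=12
rows([p+(A-p)*(i+1)/n for i in range(n)],0,20)
"
```

```text
29.93 [ 0.3429 -0.0042  0.8581] gap 0.0431 F [-0.2  0.  -1.6] q [-0.08 -0.05  1.35  2.04  0.07 -0.02]
[[0.007, 0.591, 0.807], [1.0, -0.023, 0.008], [0.023, 0.806, -0.591]]
lens dir [-0.635  0.023 -0.772] off plumb 39.5
lens [0.584 0.    0.197] TCP [ 0.631 -0.001  0.244]
side barrel []
side lens []
scene barrel []
scene lens [([0.517, -0.346, 0.002], 0.43)]
pred lens [ 0.295 -0.003  0.812]
via
{"slide":[-1, -19, 42],"twist":0,"fingers":20},
{"slide":[0, -19, 44],"twist":0,"fingers":20},
{"slide":[-1, -19, 44],"twist":0,"fingers":20},
{"slide":[0, -19, 44],"twist":0,"fingers":20},
{"slide":[-1, -19, 44],"twist":0,"fingers":20},
{"slide":[0, -19, 43],"twist":0,"fingers":20},
{"slide":[-1, -19, 44],"twist":0,"fingers":20},
{"slide":[-1, -19, 44],"twist":0,"fingers":20},
{"slide":[0, -19, 44],"twist":0,"fingers":20},
{"slide":[-1, -19, 43],"twist":0,"fingers":20},
{"slide":[0, -19, 44],"twist":0,"fingers":20},
{"slide":[-1, -19, 44],"twist":0,"fingers":20},
```

View pics/s3.png

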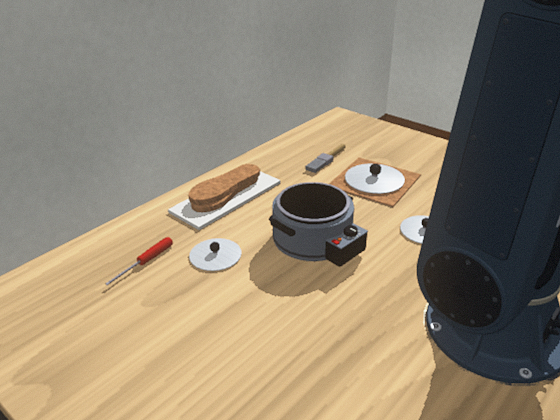

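The side view shows the pot open, the lid on the cork at (375,178) and everything else in place. The line of sight is now 39.5° off plumb. I descend to above the aiming pose.

>>> servo_tool:
  motion:
    - {"slide":[-1,-19,42],"twist":0,"fingers":20}
    - {"slide":[0,-19,44],"twist":0,"fingers":20}
    - {"slide":[-1,-19,44],"twist":0,"fingers":20}
    - {"slide":[0,-19,44],"twist":0,"fingers":20}
    - {"slide":[-1,-19,44],"twist":0,"fingers":20}
    - {"slide":[0,-19,43],"twist":0,"fingers":20}
    - {"slide":[-1,-19,44],"twist":0,"fingers":20}
    - {"slide":[-1,-19,44],"twist":0,"fingers":20}
    - {"slide":[0,-19,44],"twist":0,"fingers":20}
    - {"slide":[-1,-19,43],"twist":0,"fingers":20}
    - {"slide":[0,-19,44],"twist":0,"fingers":20}
    - {"slide":[-1,-19,44],"twist":0,"fingers":20}

```text
time: 31.72
ee_pos: [0.5964, -0.0021, 0.4405]
tcp_rot: [0.637, 0.625, 0.325, 0.313]
ft_force: [0.8, 0.1, -2.8]
finger_gap: 0.0431
```

```bash
python3 -c "
from h import *
st()
s=robot.read_state(); r=R.from_quat(s['tcp_rot']); x=r.apply(XT); p=np.array(s['ee_pos']); print('dir',x.round(3),'pred lens',(p+r.apply(LT)).round(3))
F=np.array([.479,.004,.07]); L=F-.165*x; T=L-r.apply(LT); print('TCP',T.round(3)); 
ims=[]
for c in ['side','scene']:
  ims.append(snap(c,c+'5')['frame'])
  for t in ['barrel','lens']:
    print(c,t,[(np.round(q['at'],3).tolist(),round(q['confidence'],2)) for q in mark_of(c,t)[:2]])
cv2.imwrite('pics/m5.png',np.hstack([ims[0][40:340,160:460],ims[1][40:340,120:420]]))
A=T;n=4
rows([p+(A-p)*(i+1)/n for i in range(n)],0,20)
"
```

```text
31.73 [ 0.5964 -0.0021  0.4405] gap 0.0431 F [ 0.8  0.1 -2.8] q [-0.01 -0.35 -0.49  0.5   0.02  0.01]
[[0.007, 0.593, 0.805], [1.0, -0.023, 0.008], [0.023, 0.805, -0.593]]
dir [-0.637  0.022 -0.77 ] pred lens [ 0.549 -0.001  0.394]
TCP [ 0.632 -0.001  0.243]
side barrel [([0.59, -0.004, 0.447], 0.77), ([0.622, -0.002, 0.448], 0.68)]
side lens [([0.548, 0.001, 0.396], 0.88)]
scene barrel []
scene lens [([0.55, -0.002, 0.39], 0.71)]
{"slide":[-1, -38, 40],"twist":0,"fingers":20},
{"slide":[-1, -35, 36],"twist":0,"fingers":20},
{"slide":[-1, -35, 36],"twist":0,"fingers":20},
{"slide":[0, -34, 36],"twist":0,"fingers":20},
```

View pics/m5.png

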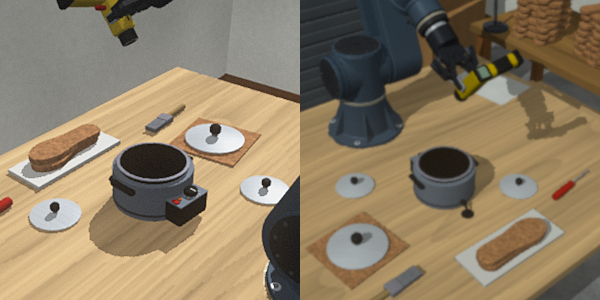

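The lens found by both cameras is within 4 mm of my prediction, and the direction agrees. I descend to the aim pose and hold.

>>> servo_tool:
  motion:
    - {"slide":[-1,-38,40],"twist":0,"fingers":20}
    - {"slide":[-1,-35,36],"twist":0,"fingers":20}
    - {"slide":[-1,-30,30],"twist":0,"fingers":20}
    - {"slide":[0,-24,25],"twist":0,"fingers":20}
    - {"slide":[0,-11,11],"twist":0,"fingers":20}
    - {"slide":[0,-4,6],"twist":0,"fingers":20}
    - {"slide":[0,0,0],"twist":0,"fingers":20}

```text
time: 32.9
ee_pos: [0.632, -0.0006, 0.2433]
tcp_rot: [0.636, 0.625, 0.327, 0.314]
ft_force: [0.5, -0.2, -1.7]
finger_gap: 0.0433
```

```bash
python3 -c "
from h import *
F=np.array([.479,.004,.07])
s=robot.read_state(); r=R.from_quat(s['tcp_rot']); x=r.apply(XT); p=np.array(s['ee_pos']);L=p+r.apply(LT)
v=F-L; print('dist',(v@x).round(3),'miss',(v-(v@x)*x).round(4),'tool',r.inv().apply(v-(v@x)*x).round(4)); st()
ims=[]
for c in ['side','scene']:
  ims.append(snap(c,c+'6')['frame'])
  for t in ['barrel','lens','pot_floor','pot_mouth']:
    print(c,t,[(np.round(q['at'],3).tolist(),round(q['confidence'],2)) for q in mark_of(c,t)[:2]])
cv2.imwrite('pics/m6.png',cv2.resize(np.hstack([ims[0][90:290,240:440],ims[1][110:310,180:380]]),(800,400)))
"
```

```text
dist 0.165 miss [-0.001  -0.0005  0.0006] tool [-0.0005 -0.0001 -0.0012]
32.9 [ 6.320e-01 -6.000e-04  2.433e-01] gap 0.0433 F [ 0.5 -0.2 -1.7] q [-0.01 -0.15 -0.88 -0.1   0.02  0.02]
[[0.007, 0.589, 0.808], [1.0, -0.023, 0.008], [0.023, 0.808, -0.589]]
side barrel [([0.622, 0.002, 0.247], 0.86), ([0.478, 0.004, 0.068], 0.2)]
side lens [([0.582, -0.001, 0.199], 0.79), ([0.801, -0.006, 0.035], 0.32)]
side pot_floor [([0.478, 0.003, 0.069], 0.63)]
side pot_mouth [([0.479, -0.0, 0.117], 0.78)]
scene barrel [([0.625, -0.0, 0.251], 0.81)]
scene lens [([0.589, 0.001, 0.199], 0.8)]
scene pot_floor [([0.478, 0.002, 0.067], 0.9)]
scene pot_mouth [([0.48, 0.0, 0.117], 0.93)]
```

View pics/m6.png

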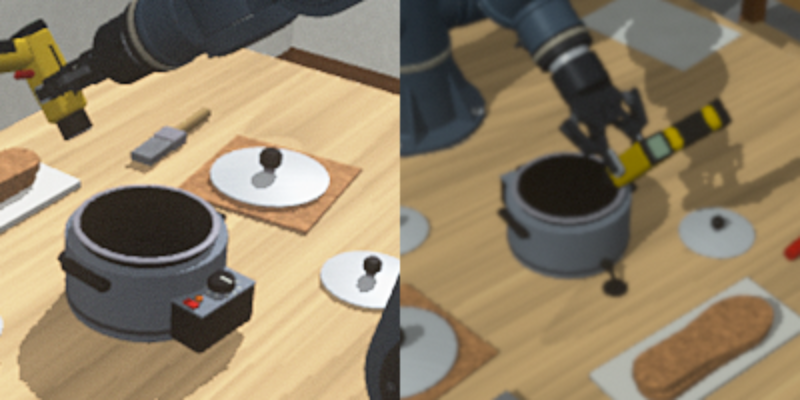

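The lens points into the pot with about 165 mm standoff, at 39° off plumb and with a few mm of miss. I hold.

>>> servo_tool:
  motion:
    - {"slide":[0,0,0],"twist":0,"fingers":20}
    - {"slide":[0,0,0],"twist":0,"fingers":20}
    - {"slide":[0,0,0],"twist":0,"fingers":20}
    - {"slide":[0,0,0],"twist":0,"fingers":20}
    - {"slide":[0,0,0],"twist":0,"fingers":20}
    - {"slide":[0,0,0],"twist":0,"fingers":20}
    - {"slide":[0,0,0],"twist":0,"fingers":20}
    - {"slide":[0,0,0],"twist":0,"fingers":20}
    - {"slide":[0,0,0],"twist":0,"fingers":20}
    - {"slide":[0,0,0],"twist":0,"fingers":20}
    - {"slide":[0,0,0],"twist":0,"fingers":20}
    - {"slide":[0,0,0],"twist":0,"fingers":20}

```text
time: 34.9
ee_pos: [0.6314, -0.0006, 0.2422]
tcp_rot: [0.636, 0.625, 0.326, 0.314]
ft_force: [0.3, 0.1, -2.0]
finger_gap: 0.0432
```

>>> servo_tool:
  motion:
    - {"slide":[0,0,0],"twist":0,"fingers":20}
    - {"slide":[0,0,0],"twist":0,"fingers":20}
    - {"slide":[0,0,0],"twist":0,"fingers":20}
    - {"slide":[0,0,0],"twist":0,"fingers":20}
    - {"slide":[0,0,0],"twist":0,"fingers":20}
    - {"slide":[0,0,0],"twist":0,"fingers":20}
    - {"slide":[0,0,0],"twist":0,"fingers":20}
    - {"slide":[0,0,0],"twist":0,"fingers":20}

```text
time: 35.9
ee_pos: [0.6314, -0.0006, 0.2423]
tcp_rot: [0.636, 0.625, 0.326, 0.314]
ft_force: [0.9, -0.0, -3.0]
finger_gap: 0.0434
```

Both hold calls (about 3 s) were still. I now carry the thermometer back to its clear original spot, at the same attitude.

```bash
python3 -c "
from h import *
p=np.array(robot.read_state()['ee_pos']); W=[]
for A,n in [([.625,0,.36],3),([.55,.18,.33],5),([.47,.36,.25],5),([.47,.36,.10],5)]:
  A=np.array(A); W+=[p+(A-p)*(i+1)/n for i in range(n)]; p=A
rows(W,0,20)
d=eyes.get_image('scene'); print(proj(d,[[.47,.36,0],[.40,.36,0],[.52,.36,0],[.52,.49,0],[.73,.35,0]]).round())
"
```

```text
{"slide":[1, 30, -25],"twist":0,"fingers":20},
{"slide":[1, 31, -25],"twist":0,"fingers":20},
{"slide":[1, 30, -25],"twist":0,"fingers":20},
{"slide":[36, -14, -8],"twist":0,"fingers":20},
{"slide":[36, -15, -8],"twist":0,"fingers":20},
{"slide":[36, -14, -8],"twist":0,"fingers":20},
{"slide":[35, -15, -9],"twist":0,"fingers":20},
{"slide":[36, -14, -8],"twist":0,"fingers":20},
{"slide":[36, -24, -3],"twist":0,"fingers":20},
{"slide":[35, -23, -3],"twist":0,"fingers":20},
{"slide":[36, -23, -3],"twist":0,"fingers":20},
{"slide":[35, -23, -4],"twist":0,"fingers":20},
{"slide":[36, -23, -3],"twist":0,"fingers":20},
{"slide":[-1, -24, 18],"twist":0,"fingers":20},
{"slide":[-1, -25, 18],"twist":0,"fingers":20},
{"slide":[-1, -24, 17],"twist":0,"fingers":20},
{"slide":[0, -24, 18],"twist":0,"fingers":20},
{"slide":[-1, -24, 18],"twist":0,"fingers":20},
[[338. 189.]
 [324. 180.]
 [348. 196.]
 [372. 182.]
 [391. 227.]]
```

>>> servo_tool:
  motion:
    - {"slide":[1,30,-25],"twist":0,"fingers":20}
    - {"slide":[1,31,-25],"twist":0,"fingers":20}
    - {"slide":[1,30,-25],"twist":0,"fingers":20}
    - {"slide":[36,-14,-8],"twist":0,"fingers":20}
    - {"slide":[36,-15,-8],"twist":0,"fingers":20}
    - {"slide":[36,-14,-8],"twist":0,"fingers":20}
    - {"slide":[35,-15,-9],"twist":0,"fingers":20}
    - {"slide":[36,-14,-8],"twist":0,"fingers":20}
    - {"slide":[36,-24,-3],"twist":0,"fingers":20}
    - {"slide":[35,-23,-3],"twist":0,"fingers":20}
    - {"slide":[36,-23,-3],"twist":0,"fingers":20}
    - {"slide":[35,-23,-4],"twist":0,"fingers":20}

```text
time: 37.45
ee_pos: [0.485, 0.3253, 0.266]
tcp_rot: [0.636, 0.625, 0.327, 0.314]
ft_force: [0.8, 0.3, -1.7]
finger_gap: 0.0431
```

>>> servo_tool:
  motion:
    - {"slide":[36,-23,-3],"twist":0,"fingers":20}
    - {"slide":[-1,-24,18],"twist":0,"fingers":20}
    - {"slide":[-1,-25,18],"twist":0,"fingers":20}
    - {"slide":[-1,-24,17],"twist":0,"fingers":20}
    - {"slide":[0,-24,18],"twist":0,"fingers":20}
    - {"slide":[-1,-22,17],"twist":0,"fingers":20}

```text
time: 38.2
ee_pos: [0.4708, 0.3601, 0.1014]
tcp_rot: [0.636, 0.625, 0.327, 0.313]
ft_force: [0.3, -0.4, -2.6]
finger_gap: 0.043
```

```bash
python3 -c "
from h import *
st()
s=robot.read_state(); r=R.from_quat(s['tcp_rot']); p=np.array(s['ee_pos']);print('lens',(p+r.apply(LT)).round(4), r.apply(XT).round(3)); print(r.inv().apply([0,0,-10]).round(1),r.inv().apply([10,0,0]).round(1))
snap('side','s7')
for t in ['barrel','lens']: print(t,[(np.round(q['at'],3).tolist(),round(q['confidence'],2)) for q in mark_of('side',t)[:2]])"
```

```text
38.2 [0.4708 0.3601 0.1014] gap 0.043 F [ 0.3 -0.4 -2.6] q [ 1.03  0.2  -0.89 -0.15 -0.76  0.79]
[[0.006, 0.59, 0.807], [1.0, -0.023, 0.009], [0.024, 0.807, -0.59]]
lens [0.4233 0.3615 0.0551] [-0.634  0.022 -0.772]
[-0.2 -8.1  5.9] [0.1 5.9 8.1]
barrel [([0.463, 0.36, 0.105], 0.87)]
lens [([0.424, 0.361, 0.056], 0.93), ([0.729, 0.348, 0.002], 0.73)]
```

>>> servo_tool:
  motion:
    - {"slide":[0,-16,12],"twist":0,"fingers":20}
    - {"slide":[0,-10,7],"twist":0,"fingers":20}
    - {"slide":[0,-5,4],"twist":0,"fingers":20}
    - {"slide":[0,-2,2],"twist":0,"fingers":20}
    - {"slide":[0,-2,2],"twist":0,"fingers":20}

```text
time: 38.98
ee_pos: [0.4722, 0.3613, 0.0587]
tcp_rot: [0.636, 0.624, 0.327, 0.314]
ft_force: [-0.0, -0.3, -1.5]
finger_gap: 0.0427
```

>>> servo_tool:
  motion:
    - {"slide":[0,-1,2],"twist":0,"fingers":20}
    - {"slide":[0,-1,2],"twist":0,"fingers":20}
    - {"slide":[0,0,0],"twist":0,"fingers":20}

```text
time: 39.35
ee_pos: [0.4746, 0.3616, 0.0552]
tcp_rot: [0.636, 0.624, 0.327, 0.314]
ft_force: [-5.4, -1.4, 11.2]
finger_gap: 0.0429
```

>>> servo_tool:
  motion:
    - {"slide":[0,-1,3],"twist":0,"fingers":20}
    - {"slide":[0,-1,3],"twist":0,"fingers":20}
    - {"slide":[0,0,0],"twist":0,"fingers":20}

```text
time: 39.72
ee_pos: [0.4797, 0.3624, 0.0521]
tcp_rot: [0.637, 0.622, 0.329, 0.315]
ft_force: [2.4, -2.3, 21.5]
finger_gap: 0.0428
```

```bash
python3 -c "
from h import *
snap('side','s8')
for t in ['barrel','lens']: print(t,[(np.round(q['at'],3).tolist(),round(q['confidence'],2)) for q in mark_of('side',t)[:2]])"
```

```text
barrel [([0.469, 0.36, 0.06], 0.84)]
lens [([0.426, 0.365, 0.012], 0.77)]
```

>>> servo_tool:
  motion:
    - {"slide":[0,-1,4],"twist":0,"fingers":20}
    - {"slide":[0,-1,4],"twist":0,"fingers":20}
    - {"slide":[0,0,0],"twist":0,"fingers":20}

```text
time: 40.25
ee_pos: [0.4861, 0.3627, 0.0472]
tcp_rot: [0.637, 0.621, 0.33, 0.315]
ft_force: [5.4, -5.8, 33.0]
finger_gap: 0.0428
```

```bash
python3 -c "
from h import *
d=snap('side','s9'); cv2.imwrite('pics/s9c.png',cv2.resize(d['frame'][220:400,120:360],(720,540)))
for t in ['barrel','lens']: print(t,[(np.round(q['at'],3).tolist(),round(q['confidence'],2)) for q in mark_of('side',t)[:2]])"
```

```text
barrel [([0.476, 0.364, 0.054], 0.72)]
lens [([0.428, 0.362, 0.014], 0.75)]
```

View pics/s9c.png

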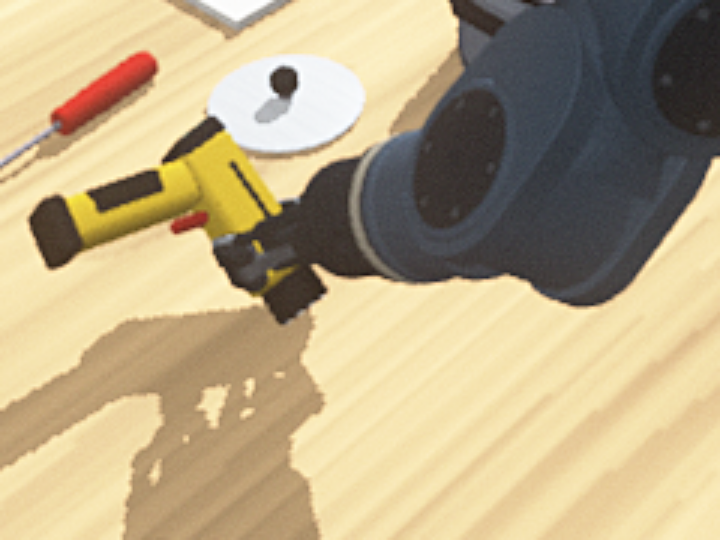

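The nose rests on the bench and the thermometer pivots in the grip, down to about 40° nose-down at 33 N. I continue gently.

>>> servo_tool:
  motion:
    - {"slide":[0,-1,4],"twist":0,"fingers":20}
    - {"slide":[0,-1,4],"twist":0,"fingers":20}
    - {"slide":[0,0,0],"twist":0,"fingers":20}

```text
time: 40.78
ee_pos: [0.4919, 0.3627, 0.0414]
tcp_rot: [0.637, 0.621, 0.33, 0.316]
ft_force: [11.7, -7.7, 32.9]
finger_gap: 0.043
```

>>> servo_tool:
  motion:
    - {"slide":[0,0,4],"twist":0,"fingers":20}
    - {"slide":[0,0,4],"twist":0,"fingers":20}
    - {"slide":[0,0,0],"twist":0,"fingers":20}

```text
time: 41.15
ee_pos: [0.4977, 0.3627, 0.0357]
tcp_rot: [0.637, 0.621, 0.33, 0.315]
ft_force: [8.1, -4.7, 27.1]
finger_gap: 0.043
```

```bash
python3 -c "
from h import *
st(); d=snap('side','s10')
for t in ['barrel','lens']: print(t,[(np.round(q['at'],3).tolist(),round(q['confidence'],2)) for q in mark_of('side',t)[:2]])"
```

```text
41.15 [0.4977 0.3627 0.0357] gap 0.043 F [ 8.1 -4.7 27.1] q [ 0.98  0.39 -0.93 -0.41 -0.73  0.74]
[[0.01, 0.584, 0.812], [1.0, -0.029, 0.008], [0.028, 0.811, -0.584]]
barrel [([0.49, 0.366, 0.042], 0.84), ([0.8, -0.008, 0.031], 0.62)]
lens [([0.434, 0.365, 0.016], 0.71)]
```

>>> servo_tool:
  motion:
    - {"slide":[0,0,4],"twist":0,"fingers":20}
    - {"slide":[0,0,4],"twist":0,"fingers":20}
    - {"slide":[0,0,4],"twist":0,"fingers":20}
    - {"slide":[0,0,0],"twist":0,"fingers":20}

```text
time: 41.8
ee_pos: [0.5061, 0.3627, 0.0267]
tcp_rot: [0.637, 0.623, 0.328, 0.314]
ft_force: [4.0, 0.5, 13.5]
finger_gap: 0.0428
```

```bash
python3 -c "
from h import *
st(); d=snap('side','s11')
for t in ['barrel','lens']: print(t,[(np.round(q['at'],3).tolist(),round(q['confidence'],2)) for q in mark_of('side',t)[:2]])"
```

```text
41.8 [0.5061 0.3627 0.0267] gap 0.0428 F [ 4.   0.5 13.5] q [ 0.96  0.42 -0.92 -0.44 -0.72  0.72]
[[0.008, 0.587, 0.81], [1.0, -0.026, 0.009], [0.027, 0.809, -0.587]]
barrel []
lens [([0.433, 0.363, 0.02], 0.55)]
```

>>> servo_tool:
  motion:
    - {"slide":[0,0,0],"twist":0,"fingers":60}
    - {"slide":[0,0,0],"twist":0,"fingers":75}
    - {"slide":[0,0,0],"twist":0,"fingers":100}
    - {"slide":[0,0,0],"twist":0,"fingers":100}
    - {"slide":[0,0,0],"twist":0,"fingers":100}
    - {"slide":[0,2,-15],"twist":0,"fingers":100}
    - {"slide":[0,10,-30],"twist":0,"fingers":100}
    - {"slide":[0,25,-40],"twist":0,"fingers":100}
    - {"slide":[0,30,-45],"twist":0,"fingers":100}
    - {"slide":[0,30,-45],"twist":0,"fingers":100}
    - {"slide":[0,0,0],"twist":0,"fingers":100}

```text
time: 43.32
ee_pos: [0.4202, 0.3594, 0.2104]
tcp_rot: [0.636, 0.624, 0.329, 0.313]
ft_force: [-0.2, 0.8, -0.7]
finger_gap: 0.0856
```

```bash
python3 -c "
from h import *
st(); a=snap('side','s12'); 
for t in ['barrel','lens','lid','cork_sheet','thermometer']: print(t,[(np.round(q['at'],3).tolist(),round(q['confidence'],2)) for q in mark_of('side',t)[:4]])
b=snap('scene','c12')
for t in ['barrel','lens','lid','cork_sheet']: print(t,[(np.round(q['at'],3).tolist(),round(q['confidence'],2)) for q in mark_of('scene',t)[:4]])
cv2.imwrite('pics/m12.png',np.hstack([a['frame'][90:390,60:460],b['frame'][90:390,100:500]]))"
```

```text
43.33 [0.4202 0.3594 0.2104] gap 0.0856 F [-0.2  0.8 -0.7] q [ 1.14 -0.03 -0.77  0.3  -0.82  0.92]
[[0.005, 0.588, 0.809], [1.0, -0.027, 0.013], [0.029, 0.808, -0.588]]
barrel [([0.5, 0.365, 0.019], 0.63)]
lens [([0.438, 0.363, 0.018], 0.75)]
lid [([0.618, 0.204, 0.004], 0.86), ([0.277, -0.218, -0.003], 0.59)]
cork_sheet []
thermometer [([0.522, 0.365, 0.0], 0.76)]
barrel [([0.499, 0.365, 0.022], 0.71)]
lens [([0.439, 0.361, 0.019], 0.77)]
lid [([0.617, 0.203, 0.002], 0.95), ([0.282, -0.216, 0.002], 0.64), ([0.517, -0.347, 0.004], 0.55)]
cork_sheet []
```

View pics/m12.png

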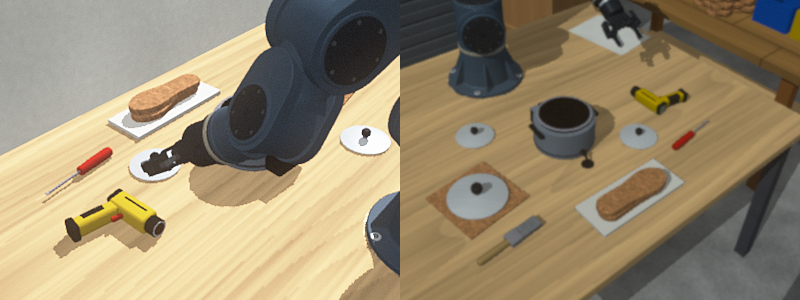

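The thermometer lies flat, with barrel and lens both near z = 0.02 m. The lid is centred on the cork at (0.517, -0.347), the pot is open, nothing else has moved, and the gripper is clear and still. I hand in.

```bash
python3 -c "
from h import *
print(order.sign_off()); st()"
```

```text
the job is handed in; nothing more can be done
None
the job is handed in; nothing more can be done
```

The job is done and handed in at about 44 s of the 72 s allowed; signing off gives no verdict.

- **Lid:** I set the lid knob up on the cork and let it go. The last check put its origin at (0.517, -0.347), within a few mm of the sheet centre at (0.520, -0.348). The final pictures show the pot open and the footbeds, screwdriver and brush apparently unmoved.
- **Aiming:** The moves have no tilt command, so I tilted the tool by pushing the arm against its reach limits. The line of sight was about 39° off plumb with the lens about 165 mm from the floor. My calculated miss was about 1 mm, and the camera networks put it within roughly 10 mm. I held it there still for about 3 s, clear of the pot.
- **Laying down:** I could not quickly undo the tilt, so I touched the nose to the bench and pressed until the thermometer turned in the grip, reaching about 33 N upward. I let it go almost flat, with the barrel around 30 mm above the bench. It now lies on its side, with barrel and lens both about 20 mm above the bench.
- **Checks that failed or disagreed:** The networks did not find the cork sheet in the last pictures, because the lid covers most of it. The side camera missed the big lid, which the arm hid, so the lid's final position rests on the scene camera alone (confidence 0.55). The resting position matches where I released it.

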